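# Load the slide reader and latch its drawer

### The job

Lay the white slide box flat in the bed of the slide reader's open drawer, then press the drawer in by its front until its push-push catch takes hold, and let go of it. Press gently and feel for the catch's end stop - never force it (25 N is too much) - and make sure that the drawer has stayed in with the box in it; leave the other things on the bench alone.

Things in the scene. Friction and masses are not known exactly. Their poses are not given: they have to be found in the camera images.
- slide_box_centre (a point): centre (half-way up) of the closed white cardboard slide box, 53 (x) x 77 (y) x 22 (z) mm, loose, about 0.14 kg, lying flat on the bench; its long side is its y axis. Grip it across its 53 mm width (its x axis).
- reader: slide reader: white case 161 (x) x 116 (y) x 68 (z) mm fixed to the bench, dark display on top, slot in the front. Origin on the bench, mid-width, 75 mm behind the front face; its x axis points from the front into the case: the way the drawer is pressed in. With the drawer out, the middle of its bed is 43 mm in front of the case.
- tray_bed (a point): middle of the drawer bed's upper face, on which the box shall lie; 24 mm over the bench, moves with the drawer, axes as the reader's. The well is 84 (x) x 60 (y) mm, so the box's long side goes along x, either way round. Only its four corners have posts, 8 mm high; the middle 52 mm of its long sides are open and the floor there is 48 mm wide: room for fingers beside the box.
- tray_front (a point): middle of the front face of the drawer's upright front plate, the place to press; 32 mm over the bench, 75 mm in front of the middle of the bed, moves with the drawer. The plate is 96 mm wide, 10 mm thick, and reaches from 9 to 55 mm over the bench. In all 10 to 14 N of push reaches the catch's springy end stop and is enough.
- tray (a joint): how far the drawer is in, m; 0 = out, as at the start. A spring (3 N out, 5 N in) returns it unless caught. Press on to a springy end stop (5 N more per mm) and let go: the catch then holds it about 10 mm less deep, at 0.060 to 0.096 (not known nearer; the stop begins 9 mm deeper). Let go before the stop, or pressed to the stop a second time, it comes out again.
- slide_box: the same white slide box; this origin is under its middle
- timer: small cream bench timer, 64x68x19 mm, a bystander; origin under its middle
- slide_case: flat blue slide case with a lid, 74x94x24 mm, a bystander (larger than the white slide box); origin under its middle
- petri: covered petri dish, 93 mm across, 16 mm high, a bystander; origin under its middle
- rack: clear empty test tube rack, 54x156x66 mm, a bystander; origin under its middle
- wash_bottle: wash bottle with bent spout, 68x113x196 mm, a bystander; origin under its middle
- crucible: white crucible, 41 mm across, 34 mm high, a bystander; origin under its middle
Not all that is in view belongs to the job. Leave any orange look-alike of the slide_box alone.

How it is judged (in metres and radians):
On the way, in this order (a step that is already met when the one before it is completed fails the run):
1. the slide box lies in the drawer's bed, let go, with the drawer still out (x of slide_box_centre in the frame of tray_bed between -0.007 and 0.007 m and y of slide_box_centre in the frame of tray_bed between -0.007 and 0.007 m and z of slide_box_centre in the frame of tray_bed between 0.007 and 0.015 m and angle between the y axis of slide_box_centre and the x axis of tray_bed, either way round below 0.2 rad and contact force between the fingers and slide_box below 0.1 N and value of joint tray below 0.02 m), for 0.2 s.
2. the drawer has been pressed in, is let go, and stays in (value of joint tray above 0.05 m and velocity of joint tray between -0.01 and 0.01 m/s and contact force between each of the arm, the fingers and reader below 0.1 N), for 0.4 s.
At the end, for the whole second after the job is handed in: The drawer stays latched, at least 50 mm in from fully out and at rest with nothing pressing on it; the slide box lies flat in the drawer's bed, its centre within 7 mm of the bed's middle each way, its long side within 0.2 rad of the drawer's direction, at rest (x of slide_box_centre in the frame of tray_bed between -0.007 and 0.007 m and y of slide_box_centre in the frame of tray_bed between -0.007 and 0.007 m and z of slide_box_centre in the frame of tray_bed between 0.007 and 0.015 m and angle between the y axis of slide_box_centre and the x axis of tray_bed, either way round below 0.2 rad and value of joint tray above 0.05 m and velocity of joint tray between -0.01 and 0.01 m/s and linear speed of slide_box below 0.02 m/s); the robot touches nothing.
It fails at once if the reader or its drawer is pushed with more than 25 N (contact force between any of the fingers, the arm and reader above 25 N).
It fails at once if a bystander is shoved more than 25 mm (distance of any of timer, slide_case, petri, rack, wash_bottle, crucible from where it was at the start of the episode above 0.025 m).
It also fails if it takes over 56 s, if anything falls off the work surface, if the arm or the gripper's body presses on something with over 40 N, if the wrist force passes 120 N, or if a joint passes its speed limit or range.

### The arm

A 6-joint arm with a two-finger parallel gripper is mounted at the origin on a cart in front of the work surface, level with it; the furniture and walls round the work are solid. World frame = base frame: x ahead of the robot, y to its left, z up, the work surface at z = 0. Lengths are in mm, angles in degrees, forces in N, time in s.
With the tool pointing down it reaches from about 300 to 850 mm from the base axis. Payload 4.2 kg.
Tool frame: the origin (TCP) lies at the very end of the fingers, on their centre line; the grasp point (between the pads) lies 19 mm behind it (env.grip_point_offset is the distance from the TCP to the grasp point, in mm); z points along the fingers, y is the line along which they close (so a half turn about z gives the same grasp; the last joint's range is limited). The gripper opens to 91 mm and grips with 3 to 60 N. Pads are 32 mm wide; open, the fingers measure 118 mm over their backs; the gripper's body (76 mm by 178 mm) begins 60 mm behind the grasp point.
Start: joints at [70.474, 18.312, 89.639, -0, 72.044, -1.146], TCP at [181.315, 545.681, 213.976] pointing down, gripper open.
Joint ranges: [-177.97, 177.97], [-48.28, 115.42], [12.27, 149.76], [-77.06, 257.06], [2.81, 150.46], [-146.56, 146.56]. Speed limits (degrees/s): [147.25, 147.25, 180, 180, 180, 180].

### API

Orientations are given as [roll, pitch, yaw] about the fixed x, y, z axes, in that order (R = Rz(yaw) Ry(pitch) Rx(roll)).
In Python, from workcell import env gives the robot as it stands. The module is installed in compiled form; this text tells all that it offers.
- The arm moves only by the tool arm_command, never from a script. Its argument "rows" is a list of rows, each an object with "delta_pos": the shift along the tool's x, y, z in mm, a list of three; "roll": the turn about the tool's z in units of 5 degrees (1.0 is 5 degrees); "jaw": the opening in per cent of the stroke, from 0 (shut) to 100 (fully open). A call has 1 to 20 rows; each row is the pose to reach, as a shift and turn from the pose commanded when the call began, along the tool's axes at that moment; what a row does not reach only later rows make up. A row lasts 1/12 s, in which the tool goes at most 41.7 mm and 7.16 degrees, less where a joint would pass 70% of its speed; a pose out of reach is approached as far as the arm can. A call with a gripper value outside its range is refused whole. The fingers move at their own pace and stop on an object; "squeeze" is the grip in N (left out, the last holds). Time passes only in rows, so rows that repeat a pose let the fingers close. It gives the time, the measured TCP pose, the force, the opening and the grip force at its end, in the units of the state.
- env.state(): the state, without advancing time (a new reading comes with each control period).
- env.grab_frame(name): name is "side" or "top" or "wrist"; returns a dict with "img" (400x640x3 uint8, blue, green, red), "z_map" (400x640 float32, mm along the optical axis (not along the pixel's ray), 0 where there is no reading), "fov_y" (degrees; the focal length in pixels is half the picture's height over the tangent of half this angle, whatever the lens; pixels are square), "cx", "cy" (the principal point, pixels), "R" (3x3) and "t" (3): a world point X has camera coordinates R X + t; the wrist camera has in their place "T_tool_cam" (4x4, takes a point from camera to tool coordinates, whose origin is the TCP and whose axes are the flange's). Camera axes: x right, y down, z forward; pixel columns grow to the right and rows downward; lengths in mm; the calibration is good to about 2 mm. A picture is of the moment at which its call begins: read the wrist's pose just before it.
- env.job_done(): hands the job in; it is judged then, once.
The state is a dict: "time_s": time; "qpos": joint angles; "qvel": joint speeds; "effort": joint torques, N m; "ee_pos": TCP position; "ee_rot": TCP orientation; "force": force on the tool from outside, world axes, zero at the start; "torque": the same for the moment, N m; "gripper_width": finger opening in mm; "gripper_force": force on a finger pad.
Only numpy, scipy, OpenCV 4.12 (cv2) and the standard library are available. Lean on these libraries where they do the work, as an engineer would, in place of code of your own. Each camera call takes 0.05 s, during which the arm holds its last target. There are 200 camera calls.

## Working session

There is one attempt and no reset: what is moved stays moved. The work goes in short steps, Python scripts to look and compute and a tool call to move; the robot and the scene stay as the last step left them, time stands still between calls to the robot, and variables do not carry over. Pictures are saved under pics/ and viewed, at most 10 in all, crops included, and the job is handed in when it is done.

Besides the shell and the picture viewer there is one more tool, called after ">>>" in YAML: its name, and indented under it one key for each argument. arm_command: Moves the arm, as the interface text tells. Its arguments: {"type":"object","properties":{"rows":{"type":"array"},"squeeze":{"type":"number"}},"required":["rows"]}

```bash
mkdir -p pics; cat > h.py <<'E'
import numpy as np, cv2
from workcell import env
from scipy.spatial.transform import Rotation as Ro
def grab(n):
    s=env.state(); f=env.grab_frame(n)
    if 'R' not in f:
        Rt=Ro.from_euler('xyz',s['ee_rot'],degrees=True).as_matrix()
        T=np.eye(4);T[:3,:3]=Rt;T[:3,3]=s['ee_pos']
        M=np.linalg.inv(T@np.array(f['T_tool_cam'])); f['R']=M[:3,:3]; f['t']=M[:3,3]
    f['R']=np.array(f['R']);f['t']=np.array(f['t'])
    f['f']=200/np.tan(np.radians(f['fov_y']/2)); return f
def cloud(f):
    v,u=np.mgrid[0:400,0:640]; z=f['z_map']
    c=np.stack([(u-f['cx'])/f['f']*z,(v-f['cy'])/f['f']*z,z],-1)
    w=(c-f['t'])@f['R']; w[z==0]=np.nan; return w
def ray(f,u,v,h):
    d=np.array([(u-f['cx'])/f['f'],(v-f['cy'])/f['f'],1])@f['R']; o=-f['t']@f['R']
    return o+d*(h-o[2])/d[2]
E
python3 - <<'E'
from h import *
print(env.state())
for n in('top','side'):
    f=grab(n); cv2.imwrite(f'pics/{n}0.png',f['img']); print(n,-f['t']@f['R'],f['f'],f['cx'],f['cy'])
    np.savez(n+'0.npz',**f)
E
```

```text
{'time_s': 0.0, 'qpos': array([ 7.04732193e+01,  1.83518421e+01,  8.97091975e+01, -2.40499923e-03,
        7.20439491e+01, -1.14510504e+00]), 'qvel': array([ 0.09542752, -0.05379693,  0.07895259,  0.13200418, -0.05771673,
       -0.07149425]), 'effort': array([-3.82717781e-04, -4.12465274e+01, -2.31973207e+01,  7.27200997e-02,
        4.57465067e-02, -1.31338952e-04]), 'ee_pos': array([181.15049193, 545.15987428, 213.09936516]), 'ee_rot': array([-1.79894986e+02,  1.87890912e-04,  1.61619068e+02]), 'force': array([-0.10323182,  0.51167145,  0.11828234]), 'torque': array([-0.02598865,  0.02349491,  0.01416139]), 'gripper_force': 0.0, 'gripper_width': 91.0545772002144}
top [ 319.56620188  -45.96485321 1612.79627146] 414.63494989109626 320.0235852753046 192.57094586008512
side [  356.14855045 -1909.57904617  1456.28733244] 513.7819898208098 327.9778102875104 200.87604803902383
```

View pics/top0.png

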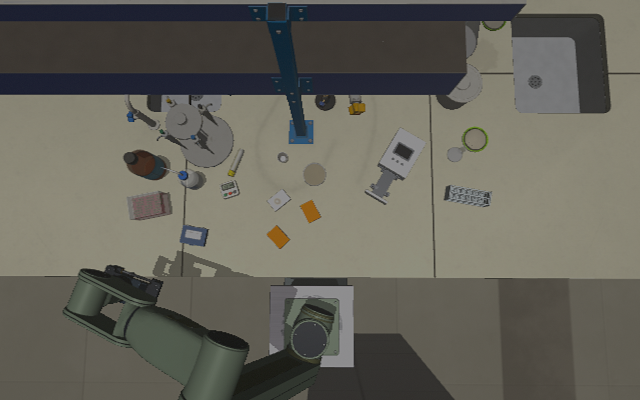

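View pics/side0.png

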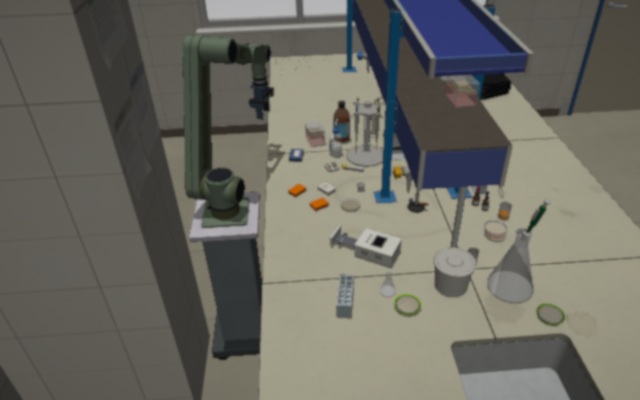

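The candidates in the top view are: white box (279,200), orange look-alikes (310,211) and (278,237), cream timer (230,189), and crucible (283,157). The white flat box at (279,200) fits the description. The reader is at (402,153) with its drawer at (385,185) and its front plate at about (377,197). Next I'll measure these and enlarge the box.

```bash
python3 - <<'E'
from h import *
f=dict(np.load('top0.npz')); img=f['img']; w=cloud(f)
g=img.astype(int); mn=g.min(-1); sat=g.max(-1)-mn
print('bg',img[215,340],'box',img[200,279],'reader',img[160,398], img[185,385], img[197,377], 'z',w[200,279],w[165,396],w[185,385],w[198,377],w[215,340])
def rect(m,roi,h,name):
    mm=np.zeros(m.shape,np.uint8); u0,v0,u1,v1=roi; mm[v0:v1,u0:u1]=m[v0:v1,u0:u1]*255
    cs,_=cv2.findContours(mm,cv2.RETR_EXTERNAL,cv2.CHAIN_APPROX_NONE); c=max(cs,key=cv2.contourArea)[:,0]
    p=np.array([ray(f,u,v,h)[:2] for u,v in c],np.float32); r=cv2.minAreaRect(p); print(name,r, cv2.boxPoints(r).round().tolist())
rect((w[...,2]>9),(260,180,298,215),22,'box depth')
rect((mn>170)&(sat<25),(260,180,298,215),22,'box col')
rect((w[...,2]>55),(370,120,430,185),68,'case')
rect((w[...,2]>42)&(w[...,2]<62),(355,186,400,210),55,'plate')
rect((w[...,2]>12),(355,178,400,210),40,'drawer')
c=np.hstack([cv2.resize(img[175:245,245:325],(400,350),interpolation=cv2.INTER_CUBIC),cv2.resize(img[125:210,350:430],(400,350),interpolation=cv2.INTER_CUBIC)])
cv2.imwrite('pics/crop0.png',c)
E
```

```text
bg [123 140 142] box [113 122 128] reader [120 120 120] [94 92 92] [151 149 150] z [474.44992695 125.92160838  21.32338275] [ 603.32996532 -318.67059351   70.35061345] [ 533.01317294 -282.60788949   27.17927421] [ 480.68812145 -248.80803479   45.63260584] [ 418.34037397 -109.99954293    3.19182071]
box depth ((474.08770751953125, 128.16612243652344), (53.54817581176758, 81.13055419921875), 39.25649642944336) [[428.0, 143.0], [479.0, 80.0], [520.0, 114.0], [469.0, 177.0]]Traceback (most recent call last):
  File "<stdin>", line 10, in <module>
  File "<stdin>", line 7, in rect
ValueError: max() iterable argument is empty
```

```bash
python3 - <<'E'
from h import *
f=dict(np.load('top0.npz')); img=f['img']; w=cloud(f)
def rect(m,roi,h,name):
    mm=np.zeros(m.shape,np.uint8); u0,v0,u1,v1=roi; mm[v0:v1,u0:u1]=m[v0:v1,u0:u1]*255
    cs,_=cv2.findContours(mm,cv2.RETR_EXTERNAL,cv2.CHAIN_APPROX_NONE); c=max(cs,key=cv2.contourArea)[:,0]
    p=np.array([ray(f,u,v,h)[:2] for u,v in c],np.float32); r=cv2.minAreaRect(p); print(name,r, cv2.boxPoints(r).round().tolist())
rect((w[...,2]>58),(370,120,430,185),68,'case')
rect((w[...,2]>44)&(w[...,2]<62),(355,186,400,210),55,'plate')
rect((w[...,2]>14),(355,178,400,210),40,'drawer')
c=np.hstack([cv2.resize(img[175:245,245:325],(400,350),interpolation=cv2.INTER_CUBIC),cv2.resize(img[125:210,350:430],(400,350),interpolation=cv2.INTER_CUBIC)])
cv2.imwrite('pics/crop0.png',c)
E
```

```text
case ((652.0276489257812, -344.683349609375), (115.86643981933594, 163.30189514160156), 59.22225570678711) [[552.0, -353.0], [693.0, -436.0], [752.0, -337.0], [612.0, -253.0]]
plate ((486.7070617675781, -246.44288635253906), (92.63732147216797, 10.826286315917969), 59.2768669128418) [[458.0, -283.0], [468.0, -289.0], [515.0, -209.0], [506.0, -204.0]]
drawer ((525.677001953125, -263.1026306152344), (94.47087860107422, 110.57452392578125), 66.77156829833984) [[456.0, -285.0], [558.0, -328.0], [595.0, -242.0], [494.0, -198.0]]
```

View pics/crop0.png

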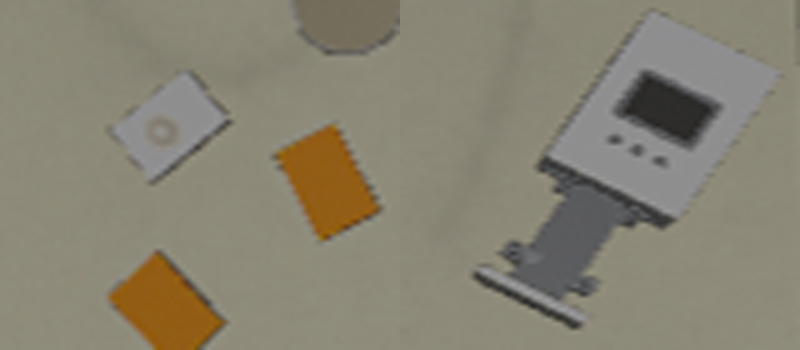

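The crop confirms it: the white box with a ring label is the target, and the two orange ones are look-alikes. The reader's open drawer points toward the robot's left and front. I'll move above the box for a wrist view.

>>> arm_command:
  rows:
    - {"delta_pos":[-40,-30,-60],"roll":1,"jaw":100}
    - {"delta_pos":[-80,-60,-60],"roll":2,"jaw":100}
    - {"delta_pos":[-115,-85,-60],"roll":3,"jaw":100}
    - {"delta_pos":[-145,-108,-60],"roll":4,"jaw":100}
    - {"delta_pos":[-175,-130,-60],"roll":5,"jaw":100}
    - {"delta_pos":[-205,-152,-60],"roll":6,"jaw":100}
    - {"delta_pos":[-235,-174,-60],"roll":6.4,"jaw":100}
    - {"delta_pos":[-265,-196,-60],"roll":6.4,"jaw":100}
    - {"delta_pos":[-295,-219,-60],"roll":6.4,"jaw":100}
    - {"delta_pos":[-325,-241,-60],"roll":6.4,"jaw":100}
    - {"delta_pos":[-355,-263,-60],"roll":6.4,"jaw":100}
    - {"delta_pos":[-380,-282,-60],"roll":6.4,"jaw":100}
    - {"delta_pos":[-400,-296,-60],"roll":6.4,"jaw":100}
    - {"delta_pos":[-410,-304,-60],"roll":6.4,"jaw":100}
    - {"delta_pos":[-410,-304,-60],"roll":6.4,"jaw":100}
    - {"delta_pos":[-410,-304,-60],"roll":6.4,"jaw":100}
    - {"delta_pos":[-410,-304,-60],"roll":6.4,"jaw":100}
    - {"delta_pos":[-410,-304,-60],"roll":6.4,"jaw":100}

```text
time_s: 1.6
ee_pos: [473.7, 129.1, 274.0]
ee_rot: [180.0, -0.0, 129.7]
force: [0.7, -0.1, 0.2]
gripper_width: 91.1
gripper_force: 0.0
```

```bash
python3 - <<'E'
from h import *
f=grab('wrist'); s=env.state(); print(s['time_s'],s['ee_pos'],s['ee_rot'],-f['t']@f['R'])
np.savez('w1.npz',**f); img=f['img']; cv2.imwrite('pics/w1.png',img); w=cloud(f)
m=((w[...,2]>13)&(w[...,2]<32)&(np.hypot(w[...,0]-474,w[...,1]-128)<70)).astype(np.uint8)
print(m.sum())
if m.sum():
    c=max(cv2.findContours(m,cv2.RETR_EXTERNAL,cv2.CHAIN_APPROX_NONE)[0],key=cv2.contourArea)[:,0]
    p=np.array([ray(f,u,v,22)[:2] for u,v in c],np.float32); print(cv2.minAreaRect(p), np.nanmedian(w[m>0][:,2]))
E
```

```text
1.65 [473.81675747 129.09633569 274.00771869] [ 1.79993475e+02 -2.42904746e-02  1.29737121e+02] [426.02008823 185.93442867 443.3571238 ]
2004
((476.83599853515625, 130.27481079101562), (51.20466232299805, 75.01889038085938), 39.215450286865234) 21.15210825706759
```

View pics/w1.png

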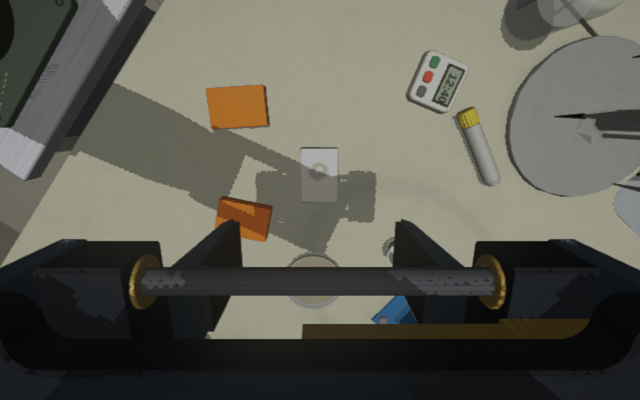

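The wrist view shows the box at (319,174), clear of its neighbours. I'll look at the drawer from the same relative pose so that calibration errors cancel.

>>> arm_command:
  rows:
    - {"delta_pos":[-20,-12,0],"roll":-0.5,"jaw":100}
    - {"delta_pos":[-50,-29,0],"roll":-1,"jaw":100}
    - {"delta_pos":[-80,-46,0],"roll":-1.5,"jaw":100}
    - {"delta_pos":[-110,-63,0],"roll":-2,"jaw":100}
    - {"delta_pos":[-140,-80,0],"roll":-2.5,"jaw":100}
    - {"delta_pos":[-170,-98,0],"roll":-3,"jaw":100}
    - {"delta_pos":[-200,-115,0],"roll":-3.5,"jaw":100}
    - {"delta_pos":[-230,-132,0],"roll":-3.9,"jaw":100}
    - {"delta_pos":[-260,-149,0],"roll":-3.9,"jaw":100}
    - {"delta_pos":[-290,-166,0],"roll":-3.9,"jaw":100}
    - {"delta_pos":[-320,-184,0],"roll":-3.9,"jaw":100}
    - {"delta_pos":[-345,-198,0],"roll":-3.9,"jaw":100}
    - {"delta_pos":[-360,-207,0],"roll":-3.9,"jaw":100}
    - {"delta_pos":[-360,-207,0],"roll":-3.9,"jaw":100}
    - {"delta_pos":[-360,-207,0],"roll":-3.9,"jaw":100}
    - {"delta_pos":[-360,-207,0],"roll":-3.9,"jaw":100}
    - {"delta_pos":[-360,-207,0],"roll":-3.9,"jaw":100}

```text
time_s: 3.07
ee_pos: [544.7, -279.8, 274.2]
ee_rot: [180.0, -0.0, 149.2]
force: [-0.2, 0.2, 0.4]
gripper_width: 90.8
gripper_force: 0.0
```

```bash
python3 - <<'E'
from h import *
f=grab('wrist'); s=env.state(); print(s['time_s'],s['ee_pos'],s['ee_rot'],-f['t']@f['R'])
np.savez('w2.npz',**f); img=f['img']; w=cloud(f)
d=np.array([.859,-.512]); n=np.array([.512,.859]); q=w[...,:2]-np.array([545,-281]); a=q@d; b=q@n; z=w[...,2]
def rect(m,h,name):
    m=m.astype(np.uint8)
    c=max(cv2.findContours(m,cv2.RETR_EXTERNAL,cv2.CHAIN_APPROX_NONE)[0],key=cv2.contourArea)[:,0]
    p=np.array([ray(f,u,v,h)[:2] for u,v in c],np.float32); r=cv2.minAreaRect(p); o=np.array(r[0])-[545,-281]
    print(name,m.sum(),r,'rel',o@d,o@n,'px',c.mean(0))
rect((z>45)&(z<62)&(a<-50)&(a>-95),55,'plate')
rect((z>60)&(z<76)&(a>20),68,'case')
rect((z>17)&(z<28)&(abs(a)<55)&(abs(b)<45),24,'bed')
rect((z>28)&(z<40)&(a<0)&(a>-50)&(b>10)&(b<45),32,'post')
rect((z>28)&(z<40)&(a<0)&(a>-50)&(b<-10)&(b>-45),32,'post')
rect((z>28)&(z<40)&(a>0)&(a<42)&(b>10)&(b<45),32,'post')
rect((z>28)&(z<40)&(a>0)&(a<42)&(b<-10)&(b>-45),32,'post')
u,v=320,175
cv2.imwrite('pics/w2.png',cv2.resize(img[60:300,160:480],(800,600),interpolation=cv2.INTER_CUBIC))
E
```

```text
3.1167 [ 544.73329902 -279.86479852  274.30952464] [1.79976859e+02 8.72716152e-03 1.49224370e+02] [ 480.65927271 -241.98191636  443.54334069]
plate 608 ((488.36199951171875, -244.7169189453125), (93.60603332519531, 8.351861953735352), 59.27691650390625) rel -67.2289799194336 2.1685103759765623 px [318.4691358  125.45679012]
case 7072 ((613.859130859375, -319.04815673828125), (114.82865905761719, 74.64034271240234), 59.24433517456055) rel 78.63064965820313 2.57250836181641 px [317.83512545 239.44802867]
bed 3099 ((545.5513305664062, -279.2877197265625), (84.41201782226562, 107.74140167236328), 59.25761413574219) rel -0.4030945434570313 1.7531300048828125 px [317.7414966  176.60544218]
post 60 ((529.9440307617188, -237.59371948242188), (11.923758506774902, 16.072263717651367), 60.55103302001953) rel -35.1570932006836 29.57733871459961 px [340.14634146 148.3902439 ]
post 62 ((502.3961486816406, -283.9093017578125), (13.245185852050781, 16.047775268554688), 58.09349822998047) rel -35.1071457824707 -24.31226208496094 px [296.28571429 148.04761905]
post 22 ((593.3358154296875, -269.72625732421875), (2.7892959117889404, 10.111082077026367), 60.403438568115234) rel 35.74830920410156 34.43208245849609 px [341.     201.9375]
post 22 ((560.6390380859375, -324.7035217285156), (2.788400173187256, 10.105839729309082), 58.24081039428711) rel 35.81013684082031 -29.53413766479492 px [295.     201.9375]
```

View pics/w2.png

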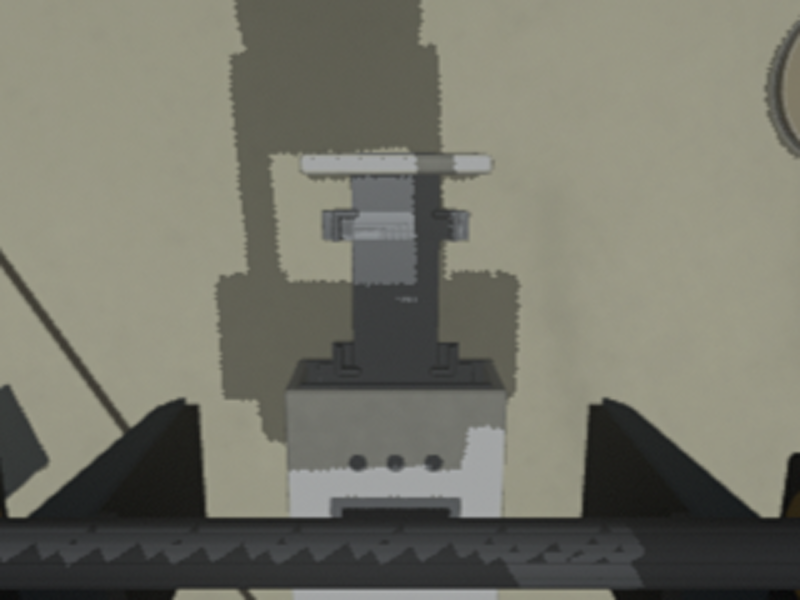

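The wrist view shows the plate at about (318,125), the bed centre at (318,177), corner posts at (296/341,148) and (295/341,202), and the case's front edge at v≈216. I'll refine the longitudinal position from the edges of the posts.

```bash
python3 - <<'E'
from h import *
f=dict(np.load('w2.npz')); w=cloud(f); z=w[...,2]
d=np.array([.8592,-.5116]); 
A=lambda u,v,h:(ray(f,u,v,h)[:2]-[545,-281])@d
print('f',f['f'],f['cx'],f['cy'])
for v in (144,156,197.2,210): print(v,A(318,v-.5,32))
print('z plate',np.round(z[120:132,318],1),'bench',np.nanmedian(z[170:190,400:420]),'bed',np.round(z[140:220:3,318],1),'case',np.nanmedian(z[225:235,300:330]))
for u in (297,339): print(u,np.round(z[140:212,u]).tolist())
g=f['img'].mean(-1).round().astype(int)
for u in (297,298,338,339): print(u,g[140:212,u].tolist())
E
```

```text
f 306.5801079110161 317.0961024715787 202.3385623332891
144 -43.67476853315311
156 -27.887337162161376
197.2 28.867834010391956
210 47.35270988591158
z plate [-1.6 37.5 53.4 54.5 54.7 53.6 53.1 54.1 53.4 51.6 22.  23.6] bench -1.242593798149131 bed [23.1 23.  22.8 23.  23.9 21.7 23.7 23.4 22.8 22.2 22.4 23.5 23.3 23.3
 23.4 22.2 22.  21.9 22.  23.2 21.8 22.4 21.9 23.  22.8 60.1 67.7] case 66.71371291776359
297 [-2.0, -1.0, -1.0, 0.0, 30.0, 32.0, 31.0, 21.0, 22.0, 22.0, 23.0, 23.0, 22.0, 23.0, 23.0, 22.0, -2.0, -1.0, -2.0, -1.0, -2.0, -1.0, -1.0, -1.0, -2.0, -1.0, -1.0, -0.0, -2.0, -1.0, -1.0, -1.0, 0.0, -0.0, -3.0, -0.0, 0.0, -2.0, -3.0, -0.0, -0.0, -1.0, -1.0, -1.0, -3.0, -1.0, -1.0, -1.0, -2.0, -2.0, -1.0, -1.0, -1.0, -1.0, -1.0, -1.0, -1.0, 22.0, 23.0, 22.0, 23.0, 22.0, 22.0, 23.0, 24.0, 24.0, 25.0, 29.0, 31.0, 32.0, 23.0, 23.0]
339 [-2.0, -2.0, -1.0, -2.0, 28.0, 30.0, 31.0, 23.0, 22.0, 24.0, 21.0, 24.0, 23.0, 23.0, 23.0, 22.0, -1.0, -2.0, -2.0, -3.0, -2.0, nan, -1.0, -1.0, -2.0, -2.0, -2.0, -2.0, -0.0, -2.0, -2.0, -1.0, -0.0, -2.0, -2.0, -1.0, -1.0, -2.0, -1.0, -0.0, -2.0, -0.0, 
[... 747 characters left out ...]
91, 91, 89, 75, 53, 59, 62, 61, 61, 60, 61, 60, 57, 47, 45, 62, 60, 52, 60]
338 [145, 146, 139, 94, 57, 63, 57, 56, 63, 64, 65, 64, 63, 63, 63, 73, 105, 118, 124, 138, 125, 137, 119, 124, 138, 120, 124, 139, 121, 125, 139, 117, 93, 92, 92, 91, 92, 92, 91, 91, 92, 91, 91, 90, 90, 91, 91, 91, 92, 92, 91, 91, 91, 92, 92, 92, 86, 54, 56, 58, 58, 57, 57, 59, 58, 57, 51, 44, 62, 59, 52, 59]
339 [146, 147, 143, 109, 64, 64, 61, 66, 61, 65, 75, 61, 59, 60, 60, 71, 112, 143, 145, 145, 144, 145, 143, 144, 146, 144, 145, 147, 144, 141, 132, 134, 95, 91, 92, 93, 92, 92, 91, 91, 92, 91, 91, 90, 90, 91, 91, 92, 91, 91, 92, 92, 91, 92, 93, 93, 86, 53, 49, 53, 54, 54, 55, 55, 55, 55, 51, 52, 61, 59, 52, 58]
```

```bash
python3 - <<'E'
from h import *
f=dict(np.load('w2.npz')); w=cloud(f)
d=np.array([.8592,-.5116]); n=np.array([.5116,.8592])
A=lambda u,v,h:(ray(f,u,v,h)[:2]-[545,-281])@d
for nm,v1,v2,h in(('open',155.5,196.5,23),('postout',143.5,209.5,31),('plate/case',120.8,215.5,None)):
    a=A(318,v1,h or 54); b=A(318,v2,h or 67); print(nm,a,b,(a+b)/2,b-a)
# same-style box measure, w1: cast at 21
f=dict(np.load('w1.npz')); w=cloud(f); z=w[...,2]
print('bench',np.nanmedian(z[120:160,350:400]))
m=((z>10)&(z<32)&(np.hypot(w[...,0]-474,w[...,1]-128)<60)).astype(np.uint8)
c=max(cv2.findContours(m,cv2.RETR_EXTERNAL,cv2.CHAIN_APPROX_NONE)[0],key=cv2.contourArea)[:,0]
p=np.array([ray(f,u,v,21)[:2] for u,v in c],np.float32); print(cv2.minAreaRect(p),c.min(0),c.max(0))
E
```

```text
open -26.851716454105546 30.852879906292856 2.000581726093655 57.7045963603984
postout -43.59806109355266 47.65060296848095 2.0262709374641474 91.24866406203361
plate/case -72.81705900635973 44.988451621993875 -13.914303692182926 117.8055106283536
bench -1.2812523343818936
((476.95660400390625, 130.1427001953125), (51.32619857788086, 75.19691467285156), 39.21547317504883) [301 148] [338 201]
```

>>> arm_command:
  rows:
    - {"delta_pos":[20,24,0],"roll":0.5,"jaw":85}
    - {"delta_pos":[44,52,0],"roll":1,"jaw":85}
    - {"delta_pos":[68,80,0],"roll":1.5,"jaw":85}
    - {"delta_pos":[92,108,0],"roll":2,"jaw":85}
    - {"delta_pos":[116,136,0],"roll":2.5,"jaw":85}
    - {"delta_pos":[140,164,20],"roll":3,"jaw":85}
    - {"delta_pos":[164,192,40],"roll":3.5,"jaw":85}
    - {"delta_pos":[188,220,60],"roll":4,"jaw":85}
    - {"delta_pos":[212,248,80],"roll":4,"jaw":85}
    - {"delta_pos":[236,277,100],"roll":4,"jaw":85}
    - {"delta_pos":[256,301,120],"roll":4,"jaw":85}
    - {"delta_pos":[268.7,316,140],"roll":4,"jaw":85}
    - {"delta_pos":[268.7,316,160],"roll":4,"jaw":85}
    - {"delta_pos":[268.7,316,180],"roll":4,"jaw":85}
    - {"delta_pos":[268.7,316,200],"roll":4,"jaw":85}
    - {"delta_pos":[268.7,316,210],"roll":4,"jaw":85}
    - {"delta_pos":[268.7,316,210],"roll":4,"jaw":85}
    - {"delta_pos":[268.7,316,210],"roll":4,"jaw":85}
    - {"delta_pos":[268.7,316,210],"roll":4,"jaw":85}

```text
time_s: 4.7
ee_pos: [477.1, 128.0, 65.1]
ee_rot: [179.9, 0.1, 129.1]
force: [0.5, -0.3, 0.4]
gripper_width: 77.3
gripper_force: 0.0
```

```bash
python3 - <<'E'
from h import *
f=grab('wrist'); s=env.state(); print(s['time_s'],s['ee_pos'],s['ee_rot'],s['qpos'])
np.savez('w3.npz',**f); w=cloud(f); z=w[...,2]
m=((z>10)&(z<32)&(np.hypot(w[...,0]-475,w[...,1]-129)<60)).astype(np.uint8)
c=max(cv2.findContours(m,cv2.RETR_EXTERNAL,cv2.CHAIN_APPROX_NONE)[0],key=cv2.contourArea)[:,0]
p=np.array([ray(f,u,v,21.5)[:2] for u,v in c],np.float32); print(cv2.minAreaRect(p),c.min(0),c.max(0))
cv2.imwrite('pics/w3.png',f['img'])
E
```

```text
4.75 [477.2179675  127.99420942  65.23812567] [1.79852508e+02 6.35495413e-02 1.29116507e+02] [ 1.36761356e+01  1.96457266e+01  1.12158588e+02  8.03027958e-03
  4.80351966e+01 -2.54458149e+01]
((475.51885986328125, 131.0035400390625), (51.53346252441406, 75.30989074707031), 39.530818939208984) [282 168] [354 266]
```

View pics/w3.png

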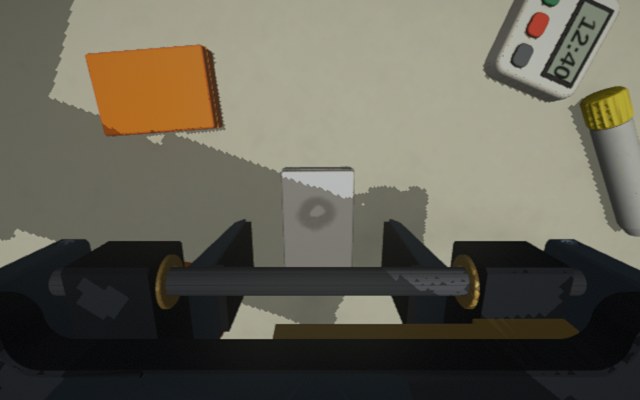

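The box lies between the fingers at (318,215), and nothing is in the way. I'll shift 2 mm, descend and grip.

>>> arm_command:
  rows:
    - {"delta_pos":[2,1,15],"roll":0,"jaw":85}
    - {"delta_pos":[2,1,30],"roll":0,"jaw":85}
    - {"delta_pos":[2,1,42],"roll":0,"jaw":85}
    - {"delta_pos":[2,1,52],"roll":0,"jaw":85}
    - {"delta_pos":[2,1,58],"roll":0,"jaw":85}
    - {"delta_pos":[2,1,61],"roll":0,"jaw":85}
    - {"delta_pos":[2,1,61],"roll":0,"jaw":85}
    - {"delta_pos":[2,1,61],"roll":0,"jaw":50}
    - {"delta_pos":[2,1,61],"roll":0,"jaw":50}
    - {"delta_pos":[2,1,61],"roll":0,"jaw":50}
    - {"delta_pos":[2,1,61],"roll":0,"jaw":50}
    - {"delta_pos":[2,1,61],"roll":0,"jaw":50}
    - {"delta_pos":[2,1,61],"roll":0,"jaw":50}
    - {"delta_pos":[2,1,61],"roll":0,"jaw":50}
  squeeze: 12

```text
time_s: 5.92
ee_pos: [476.1, 130.0, 3.3]
ee_rot: [180.0, 0.0, 129.1]
force: [-0.9, -0.1, 4.1]
gripper_width: 51.8
gripper_force: 12.0
```

>>> arm_command:
  rows:
    - {"delta_pos":[0,0,-25],"roll":0,"jaw":50}
    - {"delta_pos":[0,0,-55],"roll":0,"jaw":50}
    - {"delta_pos":[0,0,-90],"roll":0,"jaw":50}
    - {"delta_pos":[-20,-11,-120],"roll":-0.5,"jaw":50}
    - {"delta_pos":[-50,-28,-140],"roll":-1,"jaw":50}
    - {"delta_pos":[-80,-45,-147],"roll":-1.5,"jaw":50}
    - {"delta_pos":[-110,-61,-147],"roll":-2,"jaw":50}
    - {"delta_pos":[-140,-78,-147],"roll":-2.5,"jaw":50}
    - {"delta_pos":[-170,-95,-147],"roll":-3,"jaw":50}
    - {"delta_pos":[-200,-112,-147],"roll":-3.5,"jaw":50}
    - {"delta_pos":[-230,-128,-147],"roll":-4,"jaw":50}
    - {"delta_pos":[-260,-145,-147],"roll":-4,"jaw":50}
    - {"delta_pos":[-290,-162,-147],"roll":-4,"jaw":50}
    - {"delta_pos":[-320,-178,-147],"roll":-4,"jaw":50}
    - {"delta_pos":[-345,-192,-147],"roll":-4,"jaw":50}
    - {"delta_pos":[-358,-200,-147],"roll":-4,"jaw":50}
    - {"delta_pos":[-364,-203,-147],"roll":-4,"jaw":50}
    - {"delta_pos":[-364,-203,-147],"roll":-4,"jaw":50}
    - {"delta_pos":[-364,-203,-147],"roll":-4,"jaw":50}
    - {"delta_pos":[-364,-203,-147],"roll":-4,"jaw":50}

```text
time_s: 7.58
ee_pos: [547.6, -278.9, 149.8]
ee_rot: [180.0, -0.1, 149.2]
force: [0.4, 0.9, -1.8]
gripper_width: 52.3
gripper_force: 12.0
```

```bash
python3 - <<'E'
from h import *
f=grab('wrist'); s=env.state(); print(s['time_s'],s['ee_pos'],s['ee_rot'],s['gripper_width'])
np.savez('w4.npz',**f); w=cloud(f); z=w[...,2]
Rt=Ro.from_euler('xyz',s['ee_rot'],degrees=True).as_matrix(); p=(w-s['ee_pos'])@Rt  # tool coords
# box top is at tool z ~ -18
m=(abs(p[...,2]+18)<7)&(abs(p[...,1])<24)&(abs(p[...,0])<60)
print(m.sum(),np.nanmedian(p[m],0),np.nanpercentile(p[m],[1,99],axis=0))
for u in (300,320,340):
  print(u,[(v,*p[v,u].round(0)) for v in range(150,275,8)])
cv2.imwrite('pics/w4.png',f['img'])
E
```

```text
7.6333 [ 547.68184971 -278.88401465  149.94528621] [ 1.79971893e+02 -5.56452368e-02  1.49208007e+02] 52.13781104041141
9054 [ 11.77256236  -0.15706852 -17.5945414 ] [[-37.66015137 -23.52723348 -18.99307984]
 [ 37.1533461   23.54439667 -13.32734522]]
300 [(150, np.float64(46.0), np.float64(-16.0), np.float64(128.0)), (158, np.float64(38.0), np.float64(-16.0), np.float64(126.0)), (166, np.float64(30.0), np.float64(-17.0), np.float64(127.0)), (174, np.float64(23.0), np.float64(-17.0), np.float64(126.0)), (182, np.float64(15.0), np.float64(-17.0), np.float64(126.0)), (190, np.float64(37.0), np.float64(-9.0), np.float64(-7.0)), (198, np.float64(36.0), np.float64(-9.0), np.float64(-18.0)), (206, np.float64(31.0), np.float64(-9.0), np.float64(-18.0)), (214, np.float64(26.0), np.float64(-9.0), np.float64(-16.0)), (222, np.float64(23.0), np.float64(-9.0), np.float64(-18.0)), (230, np.float64(18.0), np.float64(-9.0), np.float64(-17.0)), (238, np.float64(14.0), np.float64(-9.0), np.float64(-18.0)), (246, np.float64(9.0), np.float64(-9.0), np.float64(-18.0)), (254, np.float64(4.0), np.float64(-9
[... 1418 characters left out ...]
0), np.float64(126.0)), (190, np.float64(37.0), np.float64(12.0), np.float64(-6.0)), (198, np.float64(36.0), np.float64(12.0), np.float64(-18.0)), (206, np.float64(31.0), np.float64(12.0), np.float64(-17.0)), (214, np.float64(27.0), np.float64(12.0), np.float64(-18.0)), (222, np.float64(23.0), np.float64(12.0), np.float64(-18.0)), (230, np.float64(18.0), np.float64(12.0), np.float64(-17.0)), (238, np.float64(14.0), np.float64(12.0), np.float64(-19.0)), (246, np.float64(9.0), np.float64(12.0), np.float64(-18.0)), (254, np.float64(4.0), np.float64(12.0), np.float64(-17.0)), (262, np.float64(0.0), np.float64(12.0), np.float64(-19.0)), (270, np.float64(34.0), np.float64(6.0), np.float64(-92.0))]
```

View pics/w4.png

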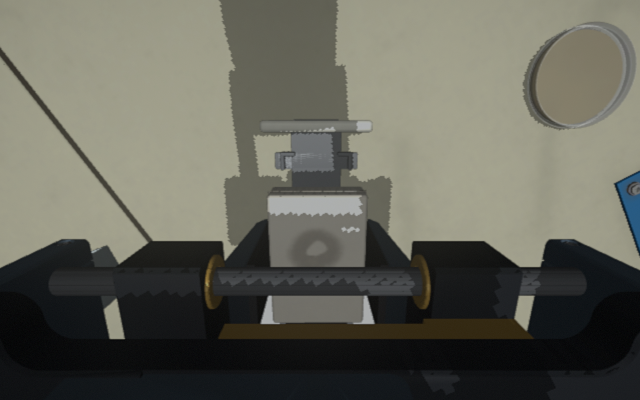

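The box is held straight at (317,255), with the drawer visible behind it (plate centre about (316,126), front posts (285/347,160)). I'll compute the offsets in this one image.

```bash
python3 - <<'E'
from h import *
f=dict(np.load('w4.npz')); w=cloud(f); z=w[...,2]
E=np.array([547.68,-278.88,149.95]); Rt=Ro.from_euler('xyz',[179.97,-.056,149.208],degrees=True).as_matrix()
p=(w-E)@Rt
T=lambda u,v,zt:(ray(f,u,v,E[2]-zt)-E)@Rt
g=(abs(p[...,2]+18)<8)
for v in (200,215,230,245,258):
    us=np.where(g[v,240:400])[0]+240; us=us[(us>255)&(us<380)]
    print(v,us.min(),us.max(),T(us.min()-.5,v,-18)[1],T(us.max()+.5,v,-18)[1])
for u in (300,317,335):
    vs=np.where(g[150:335,u])[0]+150; print(u,vs.min(),vs.max(),T(u,vs.min()-.5,-18)[0],T(u,vs.max()+.5,-18)[0])
pl=(z>45)&(z<62); 
for v in range(119,134,2):
    us=np.where(pl[v])[0]; us=us[(us>240)&(us<390)]
    if len(us)>20: print('plate',v,us.min(),us.max(),T((us.min()+us.max())/2,v,E[2]-54))
vs=np.where(pl[100:145,317])[0]+100; print('plate v',vs.min(),vs.max(),T(317,vs.min()-.5,E[2]-54))
fl=(z>17)&(z<40)
for v in range(150,172): 
    us=np.where(fl[v])[0]; us=us[(us>250)&(us<380)]; print(v,us.min(),us.max(),T((us.min()+us.max())/2,v,E[2]-27)[1])
print(T(317,167.5,E[2]-23))
E
```

```text
200 267 367 -25.952581671692606 25.58176824696953
215 268 366 -25.777490161266744 25.414590181669183
230 256 379 -32.4079410411229 32.58432571946508
245 266 369 -27.53729364162974 27.724407259343227
258 267 368 -27.32698341869388 27.527905065547166
300 192 322 38.93599702827787 -37.98094997087377
317 192 322 38.93841810954837 -37.984626899774135
335 192 322 38.940981996846126 -37.98852078687049
plate 121 261 371 [72.69620172 -0.99296446 96.02059123]
plate 123 260 372 [71.07699583 -0.99353349 96.01900835]
plate 125 260 372 [69.45242487 -0.99410441 96.01742022]
plate 127 260 372 [67.82246213 -0.99467722 96.01582682]
plate 129 260 372 [66.18708073 -0.99525194 96.01422812]
plate 131 261 371 [64.5462536  -0.99582857 96.0126241 ]
plate v 120 132 [73.90758814 -0.1573573  96.02221275]
150 292 341 -0.6026379283106218
151 292 341 -0.6025671492370551
152 276 356 -1.075265561800372
153 275 357 -1.0755954593412316
154 275 357 -1.0759259168748292
155 275 357 -1.0762569358281258
156 275 357 -1.0765885176330754
157 275 357 -1.0769206637265363
158 275 357 -1.0772533755500482
159 275 357 -1.0775866545504669
160 275 357 -1.077920502179037
161 275 357 -1.0782549198924998
162 275 356 -1.5553972052528993
163 276 357 -0.6017083568364966
164 276 357 -0.6016359944123212
165 276 357 -0.601563507996906
166 276 357 -0.6014908972713106
167 276 357 -0.6014181619154712
168 276 357 -0.6013453016082689
169 281 351 -1.0809509610861223
170 292 340 -1.0812905759338682
171 292 340 -1.081630775708861
[ 2.88388049e+01 -1.20129160e-01  1.26978202e+02]
```

Relative to the tool, the box centre is at (+0.5, 0) and the bed at (-0.6, -1.0). I'll shift (-1, -1), lower the box and release it.

>>> arm_command:
  rows:
    - {"delta_pos":[-1,-1,20],"roll":0,"jaw":50}
    - {"delta_pos":[-1,-1,45],"roll":0,"jaw":50}
    - {"delta_pos":[-1,-1,70],"roll":0,"jaw":50}
    - {"delta_pos":[-1,-1,90],"roll":0,"jaw":50}
    - {"delta_pos":[-1,-1,102],"roll":0,"jaw":50}
    - {"delta_pos":[-1,-1,108],"roll":0,"jaw":50}
    - {"delta_pos":[-1,-1,112],"roll":0,"jaw":50}
    - {"delta_pos":[-1,-1,115],"roll":0,"jaw":50}
    - {"delta_pos":[-1,-1,118],"roll":0,"jaw":50}
    - {"delta_pos":[-1,-1,120],"roll":0,"jaw":50}
    - {"delta_pos":[-1,-1,121],"roll":0,"jaw":50}
    - {"delta_pos":[-1,-1,121],"roll":0,"jaw":50}
    - {"delta_pos":[-1,-1,121],"roll":0,"jaw":50}

```text
time_s: 8.72
ee_pos: [548.4, -282.1, 29.3]
ee_rot: [180.0, 0.0, 149.1]
force: [-0.1, -0.1, -1.7]
gripper_width: 52.1
gripper_force: 12.0
```

```bash
python3 - <<'E'
from h import *
for i in range(3):
    f=grab('wrist'); s=env.state(); print(s['ee_pos'],s['force'],s['qvel'].round(2))
np.savez('w5.npz',**f); w=cloud(f); z=w[...,2]
Rt=Ro.from_euler('xyz',s['ee_rot'],degrees=True).as_matrix(); E=s['ee_pos']; p=(w-E)@Rt
T=lambda u,v,h:(ray(f,u,v,h)-E)@Rt
pl=(z>47)&(z<62)
for v in range(90,200,4):
    us=np.where(pl[v])[0]; us=us[(us>200)&(us<440)]
    if len(us)>20: print('plate',v,us.min(),us.max(),T((us.min()+us.max())/2,v,54.5))
vs=np.where(pl[60:190,317])[0]+60; print(vs.min(),vs.max(),T(317,vs.min()-.5,54.5))
cv2.imwrite('pics/w5.png',f['img'])
E
```

```text
[ 548.4590523  -282.08646651   29.2660725 ] [-0.13877512  0.77083089 -2.5889662 ] [ 0.01  0.05 -0.01  0.02 -0.16  0.01]
[ 548.43488131 -282.08330441   29.23484573] [ 0.0403973  -0.97262606 -2.44699746] [-0.06  0.03 -0.03 -0.   -0.08  0.09]
[ 548.39215926 -282.07264282   29.17883401] [-1.22473626  1.08163315 -1.85910934] [ 0.05  0.04  0.18 -0.01 -0.02  0.05]
plate 118 219 421 [ 74.67401053   1.17847108 -25.35549948]
plate 122 217 422 [ 72.92089285   0.9571985  -25.35471258]
plate 126 218 422 [ 71.15647652   1.19047672 -25.35387567]
plate 130 218 421 [ 69.3798228    0.96776115 -25.35307806]
plate 134 220 420 [ 67.59162734   1.20264384 -25.35223002]
plate 198 270 365 [ 37.24754764   0.09320741 -25.33834177]
116 137 [ 75.76243507  -0.18143521 -25.3561356 ]
```

View pics/w5.png

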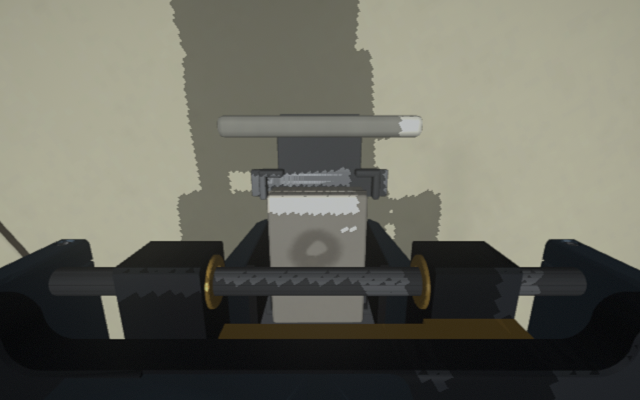

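The box sits just above the bed with the plate at (319,126); the drawer is about 1 mm to the right of the tool. I'll correct by +1 mm in y, seat the box and open.

>>> arm_command:
  rows:
    - {"delta_pos":[0,1.2,0],"roll":0,"jaw":50}
    - {"delta_pos":[0,1.2,0.8],"roll":0,"jaw":50}
    - {"delta_pos":[0,1.2,1.3],"roll":0,"jaw":50}
    - {"delta_pos":[0,1.2,1.8],"roll":0,"jaw":50}
    - {"delta_pos":[0,1.2,1.8],"roll":0,"jaw":50}
    - {"delta_pos":[0,1.2,1.8],"roll":0,"jaw":50}

```text
time_s: 9.37
ee_pos: [548.8, -280.9, 27.0]
ee_rot: [180.0, -0.0, 149.1]
force: [-0.8, 0.6, -1.8]
gripper_width: 51.8
gripper_force: 12.0
```

>>> arm_command:
  rows:
    - {"delta_pos":[0,0,0.7],"roll":0,"jaw":50}
    - {"delta_pos":[0,0,1.2],"roll":0,"jaw":50}
    - {"delta_pos":[0,0,1.2],"roll":0,"jaw":50}
    - {"delta_pos":[0,0,1.2],"roll":0,"jaw":50}

```text
time_s: 9.7
ee_pos: [548.9, -280.9, 26.8]
ee_rot: [180.0, 0.0, 149.1]
force: [-1.8, 0.5, 5.9]
gripper_width: 51.5
gripper_force: 12.0
```

Contact felt, so I'll release and rise.

>>> arm_command:
  rows:
    - {"delta_pos":[0,0,0],"roll":0,"jaw":60}
    - {"delta_pos":[0,0,0],"roll":0,"jaw":66}
    - {"delta_pos":[0,0,0],"roll":0,"jaw":72}
    - {"delta_pos":[0,0,0],"roll":0,"jaw":72}
    - {"delta_pos":[0,0,-5],"roll":0,"jaw":72}
    - {"delta_pos":[0,0,-12],"roll":0,"jaw":72}
    - {"delta_pos":[0,0,-25],"roll":0,"jaw":72}
    - {"delta_pos":[0,0,-45],"roll":0,"jaw":72}
    - {"delta_pos":[0,0,-70],"roll":0,"jaw":72}
    - {"delta_pos":[20,0,-95],"roll":0,"jaw":72}
    - {"delta_pos":[40,0,-120],"roll":0,"jaw":72}
    - {"delta_pos":[40,0,-140],"roll":0,"jaw":72}
    - {"delta_pos":[40,0,-150],"roll":0,"jaw":72}
    - {"delta_pos":[40,0,-150],"roll":0,"jaw":72}
    - {"delta_pos":[40,0,-150],"roll":0,"jaw":72}

```text
time_s: 10.95
ee_pos: [514.9, -260.6, 176.0]
ee_rot: [180.0, 0.1, 149.1]
force: [0.3, -0.2, -0.3]
gripper_width: 66.0
gripper_force: 0.0
```

```bash
python3 - <<'E'
from h import *
f=grab('wrist'); s=env.state(); print(s['time_s'],s['ee_pos'],s['force'])
np.savez('w6.npz',**f); w=cloud(f); z=w[...,2]
E=s['ee_pos']; Rt=Ro.from_euler('xyz',s['ee_rot'],degrees=True).as_matrix(); p=(w-E)@Rt
T=lambda u,v,h:(ray(f,u,v,h)-E)@Rt
def rect(m,h,name):
    c=max(cv2.findContours(m.astype(np.uint8),cv2.RETR_EXTERNAL,cv2.CHAIN_APPROX_NONE)[0],key=cv2.contourArea)[:,0]
    q=np.array([T(u,v,h)[:2] for u,v in c],np.float32); print(name,np.round(cv2.minAreaRect(q)[0],2),np.round(cv2.minAreaRect(q)[1:][0],1),cv2.minAreaRect(q)[2],np.nanmedian(z[m]),c.min(0),c.max(0))
near=(abs(p[...,1])<60)&(p[...,0]<80)
rect((z>38)&(z<51)&near&(p[...,0]<20),45,'box'); rect((z>49)&(z<62)&near&(p[...,0]>5),54,'plate'); rect((z>62)&(z<74)&near&(p[...,0]<0),67,'case')
cv2.imwrite('pics/w6.png',f['img'])
E
```

```text
11.0 [ 514.39923068 -260.34373474  174.95977371] [ 0.02830923 -0.75157525 -0.14444335]
box [-40.07   0.49] [51.7 76.8] 89.69453430175781 44.654344811636534 [292 196] [342 265]
plate [30.93  0.4 ] [94.5  9.6] 89.95115661621094 53.11247584470732 [268 160] [367 170]
case [-118.25    0.56] [114.9  32.2] 89.97191619873047 66.78014716694389 [262 296] [373 323]
```

View pics/w6.png

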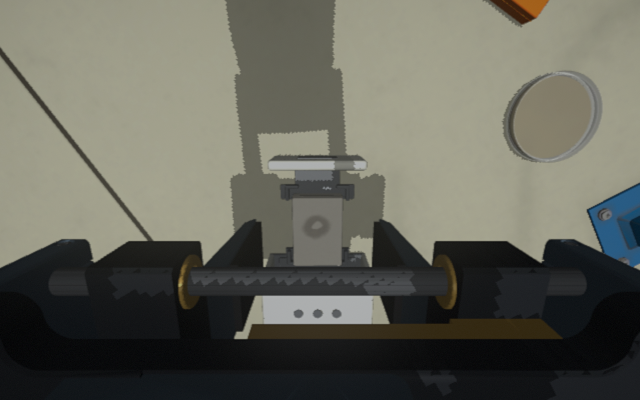

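The box lies in the bed (about 1 mm off centre, straight). Next I'll close the fingers and go down in front of the plate.

>>> arm_command:
  rows:
    - {"delta_pos":[30,0.4,0],"roll":0,"jaw":0}
    - {"delta_pos":[60,0.4,0],"roll":0,"jaw":0}
    - {"delta_pos":[80,0.4,10],"roll":0,"jaw":0}
    - {"delta_pos":[85,0.4,35],"roll":0,"jaw":0}
    - {"delta_pos":[85,0.4,60],"roll":0,"jaw":0}
    - {"delta_pos":[85,0.4,85],"roll":0,"jaw":0}
    - {"delta_pos":[85,0.4,110],"roll":0,"jaw":0}
    - {"delta_pos":[85,0.4,130],"roll":0,"jaw":0}
    - {"delta_pos":[85,0.4,145],"roll":0,"jaw":0}
    - {"delta_pos":[85,0.4,155],"roll":0,"jaw":0}
    - {"delta_pos":[85,0.4,155],"roll":0,"jaw":0}
    - {"delta_pos":[85,0.4,155],"roll":0,"jaw":0}
    - {"delta_pos":[85,0.4,155],"roll":0,"jaw":0}

```text
time_s: 12.08
ee_pos: [441.9, -216.5, 20.7]
ee_rot: [180.0, -0.0, 149.1]
force: [-0.3, -0.1, -0.5]
gripper_width: 0.3
gripper_force: 0.0
```

>>> arm_command:
  rows:
    - {"delta_pos":[-8,0,0],"roll":0,"jaw":0}
    - {"delta_pos":[-16,0,0],"roll":0,"jaw":0}
    - {"delta_pos":[-22,0,0],"roll":0,"jaw":0}
    - {"delta_pos":[-26,0,0],"roll":0,"jaw":0}
    - {"delta_pos":[-28,0,0],"roll":0,"jaw":0}
    - {"delta_pos":[-30,0,0],"roll":0,"jaw":0}
    - {"delta_pos":[-32,0,0],"roll":0,"jaw":0}
    - {"delta_pos":[-34,0,0],"roll":0,"jaw":0}
    - {"delta_pos":[-36,0,0],"roll":0,"jaw":0}
    - {"delta_pos":[-38,0,0],"roll":0,"jaw":0}
    - {"delta_pos":[-40,0,0],"roll":0,"jaw":0}
    - {"delta_pos":[-42,0,0],"roll":0,"jaw":0}
    - {"delta_pos":[-44,0,0],"roll":0,"jaw":0}
    - {"delta_pos":[-46,0,0],"roll":0,"jaw":0}
    - {"delta_pos":[-48,0,0],"roll":0,"jaw":0}
    - {"delta_pos":[-50,0,0],"roll":0,"jaw":0}
    - {"delta_pos":[-50,0,0],"roll":0,"jaw":0}

```text
time_s: 13.5
ee_pos: [485.0, -242.3, 20.7]
ee_rot: [180.0, 0.0, 149.1]
force: [-2.9, 1.1, -0.7]
gripper_width: 0.6
gripper_force: 1.5
```

>>> arm_command:
  rows:
    - {"delta_pos":[-2,0,0],"roll":0,"jaw":0}
    - {"delta_pos":[-4.5,0,0],"roll":0,"jaw":0}
    - {"delta_pos":[-7,0,0],"roll":0,"jaw":0}
    - {"delta_pos":[-9.5,0,0],"roll":0,"jaw":0}
    - {"delta_pos":[-12,0,0],"roll":0,"jaw":0}
    - {"delta_pos":[-14.5,0,0],"roll":0,"jaw":0}
    - {"delta_pos":[-17,0,0],"roll":0,"jaw":0}
    - {"delta_pos":[-19.5,0,0],"roll":0,"jaw":0}
    - {"delta_pos":[-22,0,0],"roll":0,"jaw":0}
    - {"delta_pos":[-24.5,0,0],"roll":0,"jaw":0}
    - {"delta_pos":[-27,0,0],"roll":0,"jaw":0}
    - {"delta_pos":[-29.5,0,0],"roll":0,"jaw":0}
    - {"delta_pos":[-32,0,0],"roll":0,"jaw":0}
    - {"delta_pos":[-34.5,0,0],"roll":0,"jaw":0}
    - {"delta_pos":[-37,0,0],"roll":0,"jaw":0}
    - {"delta_pos":[-39,0,0],"roll":0,"jaw":0}
    - {"delta_pos":[-40,0,0],"roll":0,"jaw":0}
    - {"delta_pos":[-40,0,0],"roll":0,"jaw":0}

```text
time_s: 15.0
ee_pos: [519.4, -262.8, 20.9]
ee_rot: [180.0, 0.0, 149.1]
force: [-2.3, 1.8, -2.2]
gripper_width: 0.7
gripper_force: 1.9
```

>>> arm_command:
  rows:
    - {"delta_pos":[-1.5,0,0],"roll":0,"jaw":0}
    - {"delta_pos":[-3,0,0],"roll":0,"jaw":0}
    - {"delta_pos":[-4.5,0,0],"roll":0,"jaw":0}
    - {"delta_pos":[-6,0,0],"roll":0,"jaw":0}
    - {"delta_pos":[-7,0,0],"roll":0,"jaw":0}
    - {"delta_pos":[-7,0,0],"roll":0,"jaw":0}
    - {"delta_pos":[-7,0,0],"roll":0,"jaw":0}

```text
time_s: 15.58
ee_pos: [525.3, -266.3, 20.9]
ee_rot: [180.0, 0.0, 149.1]
force: [-3.7, 2.0, -2.6]
gripper_width: 0.4
gripper_force: 2.0
```

>>> arm_command:
  rows:
    - {"delta_pos":[-1,0,0],"roll":0,"jaw":0}
    - {"delta_pos":[-2,0,0],"roll":0,"jaw":0}
    - {"delta_pos":[-3,0,0],"roll":0,"jaw":0}
    - {"delta_pos":[-3,0,0],"roll":0,"jaw":0}
    - {"delta_pos":[-3,0,0],"roll":0,"jaw":0}

```text
time_s: 16.0
ee_pos: [527.8, -267.8, 20.9]
ee_rot: [180.0, 0.0, 149.1]
force: [-4.3, 2.3, -3.4]
gripper_width: 0.3
gripper_force: 2.0
```

>>> arm_command:
  rows:
    - {"delta_pos":[-1,0,0],"roll":0,"jaw":0}
    - {"delta_pos":[-2,0,0],"roll":0,"jaw":0}
    - {"delta_pos":[-3,0,0],"roll":0,"jaw":0}
    - {"delta_pos":[-3,0,0],"roll":0,"jaw":0}
    - {"delta_pos":[-3,0,0],"roll":0,"jaw":0}

```text
time_s: 16.42
ee_pos: [530.4, -269.4, 20.9]
ee_rot: [180.0, 0.0, 149.1]
force: [-3.8, 2.9, -3.1]
gripper_width: 0.3
gripper_force: 2.1
```

>>> arm_command:
  rows:
    - {"delta_pos":[-1,0,0],"roll":0,"jaw":0}
    - {"delta_pos":[-2,0,0],"roll":0,"jaw":0}
    - {"delta_pos":[-3,0,0],"roll":0,"jaw":0}
    - {"delta_pos":[-3,0,0],"roll":0,"jaw":0}
    - {"delta_pos":[-3,0,0],"roll":0,"jaw":0}

```text
time_s: 16.83
ee_pos: [533.0, -271.0, 20.9]
ee_rot: [180.0, 0.0, 149.1]
force: [-3.3, 2.5, -2.3]
gripper_width: 0.5
gripper_force: 2.1
```

>>> arm_command:
  rows:
    - {"delta_pos":[-1,0,0],"roll":0,"jaw":0}
    - {"delta_pos":[-2,0,0],"roll":0,"jaw":0}
    - {"delta_pos":[-3,0,0],"roll":0,"jaw":0}
    - {"delta_pos":[-3,0,0],"roll":0,"jaw":0}
    - {"delta_pos":[-3,0,0],"roll":0,"jaw":0}

```text
time_s: 17.25
ee_pos: [535.6, -272.5, 20.9]
ee_rot: [180.0, 0.0, 149.1]
force: [-3.6, 2.3, -1.8]
gripper_width: 0.6
gripper_force: 2.1
```

>>> arm_command:
  rows:
    - {"delta_pos":[-1,0,0],"roll":0,"jaw":0}
    - {"delta_pos":[-2,0,0],"roll":0,"jaw":0}
    - {"delta_pos":[-3,0,0],"roll":0,"jaw":0}
    - {"delta_pos":[-3,0,0],"roll":0,"jaw":0}
    - {"delta_pos":[-3,0,0],"roll":0,"jaw":0}

```text
time_s: 17.67
ee_pos: [538.1, -274.0, 20.9]
ee_rot: [180.0, 0.0, 149.1]
force: [-2.7, 2.3, -1.7]
gripper_width: 0.3
gripper_force: 2.1
```

>>> arm_command:
  rows:
    - {"delta_pos":[-1,0,0],"roll":0,"jaw":0}
    - {"delta_pos":[-2,0,0],"roll":0,"jaw":0}
    - {"delta_pos":[-3,0,0],"roll":0,"jaw":0}
    - {"delta_pos":[-3,0,0],"roll":0,"jaw":0}
    - {"delta_pos":[-3,0,0],"roll":0,"jaw":0}

```text
time_s: 18.08
ee_pos: [540.6, -275.5, 20.9]
ee_rot: [180.0, 0.0, 149.1]
force: [-4.0, 3.5, -2.1]
gripper_width: 0.4
gripper_force: 2.2
```

>>> arm_command:
  rows:
    - {"delta_pos":[-1,0,0],"roll":0,"jaw":0}
    - {"delta_pos":[-2,0,0],"roll":0,"jaw":0}
    - {"delta_pos":[-3,0,0],"roll":0,"jaw":0}
    - {"delta_pos":[-3,0,0],"roll":0,"jaw":0}
    - {"delta_pos":[-3,0,0],"roll":0,"jaw":0}

```text
time_s: 18.5
ee_pos: [543.1, -277.0, 20.9]
ee_rot: [180.0, 0.0, 149.1]
force: [-3.2, 2.6, -2.0]
gripper_width: 0.5
gripper_force: 2.3
```

>>> arm_command:
  rows:
    - {"delta_pos":[-1,0,0],"roll":0,"jaw":0}
    - {"delta_pos":[-2,0,0],"roll":0,"jaw":0}
    - {"delta_pos":[-3,0,0],"roll":0,"jaw":0}
    - {"delta_pos":[-3,0,0],"roll":0,"jaw":0}
    - {"delta_pos":[-3,0,0],"roll":0,"jaw":0}

```text
time_s: 18.92
ee_pos: [545.7, -278.5, 20.9]
ee_rot: [180.0, 0.0, 149.1]
force: [-3.7, 3.2, -2.0]
gripper_width: 0.3
gripper_force: 2.3
```

>>> arm_command:
  rows:
    - {"delta_pos":[-1,0,0],"roll":0,"jaw":0}
    - {"delta_pos":[-2,0,0],"roll":0,"jaw":0}
    - {"delta_pos":[-3,0,0],"roll":0,"jaw":0}
    - {"delta_pos":[-3,0,0],"roll":0,"jaw":0}
    - {"delta_pos":[-3,0,0],"roll":0,"jaw":0}

```text
time_s: 19.33
ee_pos: [548.3, -280.0, 20.9]
ee_rot: [180.0, 0.0, 149.1]
force: [-2.4, 2.5, -2.3]
gripper_width: 0.3
gripper_force: 2.3
```

>>> arm_command:
  rows:
    - {"delta_pos":[-1,0,0],"roll":0,"jaw":0}
    - {"delta_pos":[-2,0,0],"roll":0,"jaw":0}
    - {"delta_pos":[-3,0,0],"roll":0,"jaw":0}
    - {"delta_pos":[-3,0,0],"roll":0,"jaw":0}
    - {"delta_pos":[-3,0,0],"roll":0,"jaw":0}

```text
time_s: 19.75
ee_pos: [550.9, -281.6, 21.0]
ee_rot: [180.0, 0.0, 149.1]
force: [-3.2, 2.6, -2.2]
gripper_width: 0.3
gripper_force: 2.3
```

>>> arm_command:
  rows:
    - {"delta_pos":[-1,0,0],"roll":0,"jaw":0}
    - {"delta_pos":[-2,0,0],"roll":0,"jaw":0}
    - {"delta_pos":[-3,0,0],"roll":0,"jaw":0}
    - {"delta_pos":[-3,0,0],"roll":0,"jaw":0}
    - {"delta_pos":[-3,0,0],"roll":0,"jaw":0}

```text
time_s: 20.17
ee_pos: [553.2, -283.0, 21.0]
ee_rot: [180.0, -0.0, 149.1]
force: [-3.9, 3.8, -1.7]
gripper_width: 0.4
gripper_force: 2.6
```

>>> arm_command:
  rows:
    - {"delta_pos":[-1,0,0],"roll":0,"jaw":0}
    - {"delta_pos":[-2,0,0],"roll":0,"jaw":0}
    - {"delta_pos":[-2,0,0],"roll":0,"jaw":0}
    - {"delta_pos":[-2,0,0],"roll":0,"jaw":0}

```text
time_s: 20.5
ee_pos: [554.8, -284.0, 21.0]
ee_rot: [180.0, -0.0, 149.1]
force: [-5.1, 3.7, -1.1]
gripper_width: 0.2
gripper_force: 2.8
```

>>> arm_command:
  rows:
    - {"delta_pos":[-1,0,0],"roll":0,"jaw":0}
    - {"delta_pos":[-2,0,0],"roll":0,"jaw":0}
    - {"delta_pos":[-2,0,0],"roll":0,"jaw":0}
    - {"delta_pos":[-2,0,0],"roll":0,"jaw":0}

```text
time_s: 20.83
ee_pos: [555.3, -284.3, 21.0]
ee_rot: [180.0, -0.2, 149.1]
force: [-6.7, 4.4, 1.7]
gripper_width: 0.5
gripper_force: 4.4
```

>>> arm_command:
  rows:
    - {"delta_pos":[-1,0,0],"roll":0,"jaw":0}
    - {"delta_pos":[-1.5,0,0],"roll":0,"jaw":0}
    - {"delta_pos":[-1.5,0,0],"roll":0,"jaw":0}
    - {"delta_pos":[-1.5,0,0],"roll":0,"jaw":0}

```text
time_s: 21.17
ee_pos: [555.7, -284.5, 21.0]
ee_rot: [180.0, -0.3, 149.1]
force: [-9.0, 6.5, 3.1]
gripper_width: 0.5
gripper_force: 5.6
```

The end stop is clear (11 N). I'll add one more millimetre and then back off.

>>> arm_command:
  rows:
    - {"delta_pos":[-0.5,0,0],"roll":0,"jaw":0}
    - {"delta_pos":[-1,0,0],"roll":0,"jaw":0}
    - {"delta_pos":[-1,0,0],"roll":0,"jaw":0}
    - {"delta_pos":[-1,0,0],"roll":0,"jaw":0}

```text
time_s: 21.5
ee_pos: [555.9, -284.6, 21.0]
ee_rot: [-180.0, -0.4, 149.1]
force: [-10.5, 7.1, 4.8]
gripper_width: 0.6
gripper_force: 6.3
```

>>> arm_command:
  rows:
    - {"delta_pos":[2,0,0],"roll":0,"jaw":0}
    - {"delta_pos":[4,0,0],"roll":0,"jaw":0}
    - {"delta_pos":[6,0,0],"roll":0,"jaw":0}
    - {"delta_pos":[8,0,0],"roll":0,"jaw":0}
    - {"delta_pos":[10,0,0],"roll":0,"jaw":0}
    - {"delta_pos":[12,0,0],"roll":0,"jaw":0}
    - {"delta_pos":[14,0,0],"roll":0,"jaw":0}
    - {"delta_pos":[16,0,0],"roll":0,"jaw":0}
    - {"delta_pos":[19,0,0],"roll":0,"jaw":0}
    - {"delta_pos":[22,0,0],"roll":0,"jaw":0}
    - {"delta_pos":[25,0,0],"roll":0,"jaw":0}
    - {"delta_pos":[25,0,0],"roll":0,"jaw":0}

```text
time_s: 22.5
ee_pos: [537.6, -273.8, 21.4]
ee_rot: [180.0, 0.1, 149.1]
force: [0.5, -0.1, 0.6]
gripper_width: 0.5
gripper_force: 0.0
```

>>> arm_command:
  rows:
    - {"delta_pos":[20,0,0],"roll":0,"jaw":0}
    - {"delta_pos":[40,0,0],"roll":0,"jaw":0}
    - {"delta_pos":[45,0,-20],"roll":0,"jaw":0}
    - {"delta_pos":[45,0,-45],"roll":0,"jaw":0}
    - {"delta_pos":[45,0,-75],"roll":0,"jaw":0}
    - {"delta_pos":[45,0,-105],"roll":0,"jaw":0}
    - {"delta_pos":[45,0,-135],"roll":0,"jaw":0}
    - {"delta_pos":[45,0,-150],"roll":0,"jaw":0}
    - {"delta_pos":[45,0,-150],"roll":0,"jaw":0}
    - {"delta_pos":[45,0,-150],"roll":0,"jaw":0}
    - {"delta_pos":[45,0,-150],"roll":0,"jaw":0}

```text
time_s: 23.42
ee_pos: [498.2, -250.2, 169.7]
ee_rot: [-180.0, -0.1, 149.1]
force: [-0.9, 0.6, -0.2]
gripper_width: 0.6
gripper_force: 0.0
```

```bash
python3 - <<'E'
from h import *
f=grab('wrist'); s=env.state(); print(s['time_s'],s['ee_pos'],s['force']); w=cloud(f); z=w[...,2]
d=np.array([.8592,-.5116]); n=np.array([.5116,.8592]); q=w[...,:2]-np.array([548,-279.9]); a=q@d;b=q@n
m=(z>47)&(z<60)&(abs(b)<45)&(a>-100)&(a<60); print('plate a',np.nanpercentile(a[m],[3,97]),'b',np.nanpercentile(b[m],[3,97]),m.sum())
cv2.imwrite('pics/w7.png',f['img'])
E
```

```text
23.4667 [ 498.00803247 -250.15081461  169.2681885 ] [ 0.0982168  -0.13331837 -0.7078242 ]
plate a [15.45759907 15.71489653] b [-0.11451787  0.86634713] 2
```

View pics/w7.png

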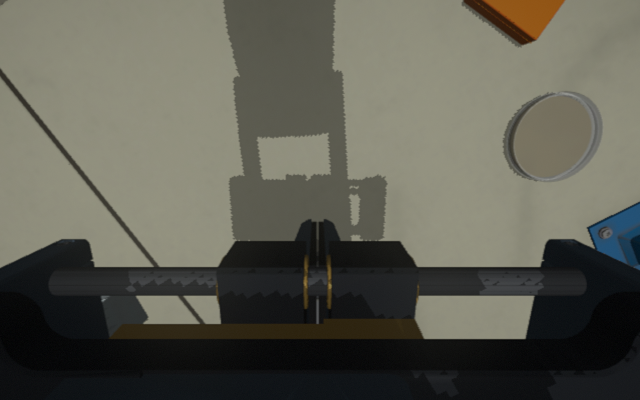

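The drawer is no longer at its out position; the gripper hides it here. I'll back off for a clear check.

>>> arm_command:
  rows:
    - {"delta_pos":[25,0,-15],"roll":0,"jaw":0}
    - {"delta_pos":[50,0,-30],"roll":0,"jaw":0}
    - {"delta_pos":[75,0,-45],"roll":0,"jaw":0}
    - {"delta_pos":[90,0,-60],"roll":0,"jaw":0}
    - {"delta_pos":[-10,0,-130],"roll":0,"jaw":60}
    - {"delta_pos":[-10,0,-160],"roll":0,"jaw":60}
    - {"delta_pos":[-10,0,-190],"roll":0,"jaw":100}
    - {"delta_pos":[-10,0,-200],"roll":0,"jaw":100}
    - {"delta_pos":[-10,0,-200],"roll":0,"jaw":100}
    - {"delta_pos":[-10,0,-200],"roll":0,"jaw":100}
    - {"delta_pos":[-10,0,-200],"roll":0,"jaw":100}
    - {"delta_pos":[-10,0,-200],"roll":0,"jaw":100}

```text
time_s: 24.47
ee_pos: [506.5, -255.1, 368.2]
ee_rot: [-180.0, -0.3, 149.1]
force: [-0.9, -0.0, -0.1]
gripper_width: 50.8
gripper_force: 0.0
```

```bash
python3 - <<'E'
from h import *
f=grab('wrist'); s=env.state(); print(s['time_s'],s['ee_pos'],s['force']); w=cloud(f); z=w[...,2]
d=np.array([.8592,-.5116]); n=np.array([.5116,.8592]); q=w[...,:2]-np.array([548,-279.9]); a=q@d;b=q@n
m=(z>47)&(z<60)&(abs(b)<60)&(a>-100)&(a<60); print('plate a',np.nanpercentile(a[m],[3,97]),'b',np.nanpercentile(b[m],[3,97]),m.sum())
m=(z>38)&(z<50)&(abs(b)<45)&(a>-100)&(a<60); print('box?',m.sum(),np.nanpercentile(a[m],[3,97]) if m.any() else '')
cv2.imwrite('pics/w8.png',f['img'])
E
```

```text
24.5167 [ 506.38243924 -255.09169987  368.34877283] [ 0.19805659 -0.69114491  0.94360721]
plate a [15.60915835 44.54847611] b [-46.29897259  47.74119638] 389
box? 106 [15.37954834 16.54913144]
```

View pics/w8.png

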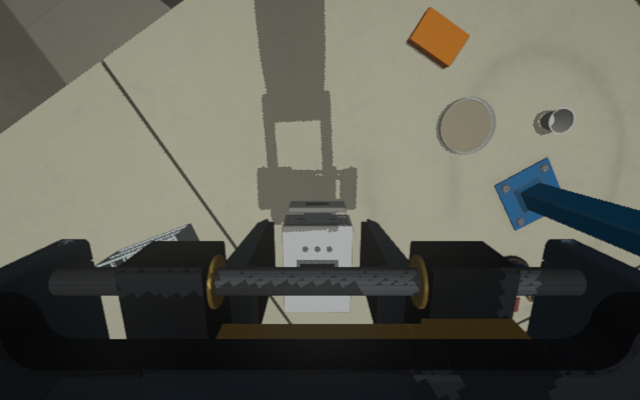

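The drawer's plate at (318,206) is close to the case, about 90 mm in, and the catch has held. No box is lying outside, and nothing else has moved. Handing in.

```bash
python3 -c "
from workcell import env
print(env.job_done())"
```

```text
the job is handed in; nothing more can be done
None
```

The white slide box was set flat in the bed about 1 mm off centre, the drawer was pressed to its end stop with about 13 N and is caught about 90 mm in, and the job is handed in with no verdict returned; the closed drawer hides the box, so its place was last seen before pressing, and I viewed 11 pictures, one over the limit of 10.

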